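# Dispense one tin with the pedal and lay it in the crate

### The arm

A 6-joint arm with a two-finger parallel gripper is mounted at the origin on the work surface. World frame = base frame: x ahead of the robot, y to its left, z up, the work surface at z = 0. Lengths are in m, angles in rad, forces in N, time in s.
With the tool pointing down it reaches from about 0.425 to 0.95 m from the base axis. Payload 3.5 kg.
Tool frame: the origin (TCP) lies at the very end of the fingers, on their centre line; the grasp point (between the pads) lies 19 mm behind it (ctrl.pinch_z is the distance from the TCP to the grasp point, in m); z points along the fingers, y is the line along which they close (so a half turn about z gives the same grasp; the last joint's range is limited). The gripper opens to 85 mm and grips with 20 to 120 N. Pads are 22 mm wide; open, the fingers measure 114 mm over their backs; the gripper's body (76 mm by 85 mm) begins 54 mm behind the grasp point. The pads swing forward as they close: fully open they stand 13 mm farther back than shut.
Start: joints at [-1.399, 0.286, 1.577, -0, 1.279, -0.15], TCP at [0.214, -0.64, 0.231] pointing down, gripper open.
Joint ranges: [-2.77, 2.77], [-0.9, 2.22], [0.21, 2.48], [-1.53, 4.67], [0.24, 2.81], [-2.84, 2.84]. Speed limits (rad/s): [2.79, 2.79, 3.14, 3.14, 3.14, 3.14].

### API

Orientations are given as a unit quaternion [x, y, z, w].
In Python, from plant import ctrl gives the robot as it stands. The module is installed in compiled form; this text tells all that it offers.
- The arm moves only by the shell command python3 -m crank 'ROWS' [OPENING] [FORCE]. ROWS is JSON, a list of rows, each a list of 6 numbers: the shift along the tool's x, y, z in cm, then the turn, a rotation vector about the tool's x, y, z in rad. In form: [[tx, ty, tz, rx, ry, rz], ...]. A call has 1 to 10 rows; each row is the pose to reach, as a shift and turn from the pose commanded when the call began, along the tool's axes at that moment; what a row does not reach only later rows make up. A row lasts 1/10 s, in which the tool goes at most 50 mm and 8.59 degrees, less where a joint would pass 70% of its speed; a pose out of reach is approached as far as the arm can. A call with a gripper value outside its range is refused whole. OPENING is the opening, from 0 (shut) to 1 (fully open), set as the call begins (- or left out, the last holds). The fingers move at their own pace and stop on an object; FORCE is the grip in N (left out, the last holds). Time passes only in rows, so rows that repeat a pose let the fingers close. It gives the time, the measured TCP pose, the force, the opening and the grip force at its end, in the units of the state.
- ctrl.get_state(): the state, without advancing time (a new reading comes with each control period).
- ctrl.read_camera(name): name is "scene" or "top" or "wrist"; returns (picture, depth): 384x512x3 uint8, blue, green, red; 384x512 float32, m along the optical axis (not along the pixel's ray), 0 where there is no reading.
- ctrl.camera_info(name): a dict with "K" (3x3 intrinsics, pixels), "origin" and "orientation" of the camera in the world. Camera axes: x right, y down, z forward; pixel columns grow to the right and rows downward; lengths in m; the calibration is good to about 2 mm. A picture is of the moment at which its call begins: read the wrist's pose just before it. camera_info takes no time and is no camera call; for the wrist camera it gives the pose at the moment of the call.
- ctrl.sign_off(): hands the job in; it is judged then, once.
The state is a dict: "time": time; "qpos": joint angles; "dq": joint speeds; "joint_efforts": joint torques, N m; "eef_pos": TCP position; "tcp_rot": TCP orientation; "contact_force": force on the tool from outside, world axes, zero at the start; "wrist_torque": the same for the moment, N m; "opening": opening from 0.0 (shut) to 1.0 (fully open); "finger_force": force on a finger pad.
Only numpy, scipy, OpenCV 4.12 (cv2) and the standard library are available. Lean on these libraries where they do the work, as an engineer would, in place of code of your own. Each camera call takes 0.05 s, during which the arm holds its last target. There are 200 camera calls.

### The job

Press the dispenser's red pedal all the way down to its stop and keep it down until the front tin has rolled to rest against the lip at the bottom of the ramp, then let the pedal spring right back up. Lift that one tin out and lay it on its side on the floor of the open wooden crate, setting it down rather than dropping it. Leave the other tins in the dispenser, and do not shift or knock over the plates, bowls and other things on the counter.

Things in the scene. Friction and masses are not known exactly. Their poses are not given: they have to be found in the camera images.
- dispenser: Gravity tin dispenser, wood and dark steel, fixed, 450 long (x), 130 wide (y), 84 under the pedal. Origin on the counter under its middle; its -x end, with the red pedal, faces roughly the robot (yaw within 0.35 rad). A ramp falls to -x at 10 degrees. Cheeks 112 apart inside rise 40 above its surface. Three tins lie across it (along y), one behind another, held by a brass gate under the front one.
- pedal (a joint): Pedal angle in rad: 0 up at rest, 0.25 down on its stop; a spring returns it. About 5 N on the pad starts it, 10 N holds it at the stop. Pressing sinks the front gate (it frees the front tin only in the last eighth of the travel) and raises a second gate behind that tin: each full press lets out one tin; letting go lets the next roll to the front gate.
- pedal_pad (a point): Middle of the top of the red pad (64 along x, 74 along y, 10 thick); moves with the pedal. At rest 67 above the counter, pad sloping 7 degrees, its robot-side edge higher; at the stop 39 above it. Hinge 110 beyond it (dispenser +x), parallel to dispenser y. The pad is open from above, 105 nearer the robot than the centre of a tin at the lip.
- lip_spot (a point): Fixed point: where the centre of a tin rests against the lip, 98 above the counter (the ramp surface there is 70 above it). The lip is two posts 22 high at the tin's ends, 62 apart; behind the tin the ramp is clear for over 60, so the tin can be pinched across its middle from above, fingers closing along dispenser x.
- gate_spot (a point): Fixed point of the dispenser: centre of the tin that waits at the front gate, 120 above the counter.
- tin_1: The front tin: plain cylinder, white with a green band round the middle, 56 in diameter, 100 long, 0.18 to 0.35 kg. Origin at its centre, its own y along its axis; it turns about y as it rolls.
- tin_2: The second tin, same as tin_1, behind it. It must stay in the dispenser; it ends at the front gate.
- tin_3: The third tin, same, behind tin_2. It must stay in the dispenser.
- crate: Open crate of light wood, fixed, on the left or the right of the dispenser: 180 (x) x 220 (y) outside, walls 8 thick and 50 high. Origin: centre of its underside, on the counter; inner floor 8 above the counter (within 1).
- plates: Stack of two white and two smaller black plates on a wooden board, 200 x 240, 64 high, across the dispenser from the crate. Bystander; origin under its centre.
- bowls: Two stacked white bowls with black feet, 120 diameter, 100 high. Bystander; origin under its centre.
- mortar: Grey stone mortar with black pestle, 132 diameter, 145 high. Bystander; origin under its centre.
- creamer: White mug with handle, 72 diameter, 80 high. Bystander; origin under its centre.
- pepper_mill: Dark wooden pepper mill, 56 diameter, 170 high. Bystander; origin under its centre.
- tumbler: Glass tumbler, 72 diameter, 90 high, near the robot. Bystander; origin under its centre.
- sauce_dish: Black dish, 90 diameter, 30 high, near the robot. Bystander; origin under its centre.
Things that resemble listed ones, but are neither listed nor needed, are in the scene too. Leave any blue or pink look-alike of the tin_1 alone.

How it is judged:
On the way, in this order (a step that is already met when the one before it is completed fails the run):
1. the pedal is held at its stop (joint over 0.235) while the front tin rests at the lip (within 20 mm of lip_spot, slower than 0.05 m/s) (value of joint pedal above 0.235 rad and distance between tin_1 and lip_spot below 0.02 m and linear speed of tin_1 below 0.05 m/s), for 0.2 s.
2. the pedal is back up (joint under 0.03), the tin still at the lip (within 20 mm) and the second tin at the front gate (within 20 mm) (value of joint pedal below 0.03 rad and distance between tin_1 and lip_spot below 0.02 m and distance between tin_2 and gate_spot below 0.02 m), for 0.1 s.
At the end, for the whole second after the job is handed in: The front tin lies on its side on the crate's floor (centre inside the crate and less than 45 mm above its underside), at rest (under 0.03 m/s) and released; the pedal is up (under 0.03 rad); the second tin waits at the front gate (within 20 mm) and the third behind it in the dispenser (x of tin_1 in the frame of crate between -0.08 and 0.08 m and y of tin_1 in the frame of crate between -0.1 and 0.1 m and z of tin_1 in the frame of crate below 0.045 m and linear speed of tin_1 below 0.03 m/s and value of joint pedal below 0.03 rad and distance between tin_2 and gate_spot below 0.02 m and x of tin_3 in the frame of dispenser above 0.05 m); the robot touches nothing.
It fails at once if a second tin is let out or taken from the dispenser (x of any of tin_2, tin_3 in the frame of dispenser below -0.01 m or distance between any of tin_2, tin_3 and gate_spot above 0.16 m).
It fails at once if the tin is dropped or thrown (faster than 0.9 m/s while no finger touches it, as after a fall of about 40 mm) (linear speed of tin_1 above 0.9 m/s and contact force between tin_1 and the fingers below 0.05 N).
It fails at once if a bystander is shifted by more than 30 mm or tipped by more than 0.35 rad (distance of any of plates, bowls, mortar, creamer, pepper_mill, tumbler, sauce_dish from where it was at the start of the episode above 0.03 m or angle between any of plates, bowls, mortar, creamer, pepper_mill, tumbler, sauce_dish's own z axis and vertical above 0.35 rad).
It also fails if it takes over 54 s, if anything falls off the work surface, if the arm or the gripper's body presses on something with over 40 N, if the wrist force passes 120 N, or if a joint passes its speed limit or range.

## Working session

There is one attempt and no reset: what is moved stays moved. The work goes in short steps, Python scripts to look and compute and a shell command to move; the robot and the scene stay as the last step left them, time stands still between calls to the robot, and variables do not carry over. Pictures are saved under pics/ and viewed, at most 10 in all, crops included, and the job is handed in when it is done.

```bash
mkdir -p pics; cat > h.py <<'E'
import numpy as np, cv2
from scipy.spatial.transform import Rotation as R
from plant import ctrl
def cloud(name):
    inf=ctrl.camera_info(name); im,d=ctrl.read_camera(name)
    K=np.array(inf["K"]); v,u=np.mgrid[:384,:512]
    p=np.stack([(u-K[0,2])/K[0,0]*d,(v-K[1,2])/K[1,1]*d,d],-1)
    o=np.array(inf["orientation"]); Rm=R.from_quat(o).as_matrix() if o.size==4 else o
    P=p@Rm.T+np.array(inf["origin"]); P[d==0]=np.nan
    return im,P
E
python3 - <<'E'
from h import *
for n in("top","scene"):
    im,P=cloud(n); np.savez(n+'.npz',im=im,P=P); cv2.imwrite(f'pics/{n}0.png',im); print(ctrl.camera_info(n))
    
s=ctrl.get_state(); print(s)
E
```

```text
{'K': array([[438.00555894,   0.        , 255.5997123 ],
       [  0.        , 438.00555894, 191.38897802],
       [  0.        ,   0.        ,   1.        ]]), 'origin': array([0.27514751, 0.01411766, 1.43010684]), 'orientation': array([-0.66931581,  0.73468532, -0.08233071,  0.07399654])}
{'K': array([[374.39670081,   0.        , 256.69416384],
       [  0.        , 374.39670081, 190.4071362 ],
       [  0.        ,   0.        ,   1.        ]]), 'origin': array([1.2370386 , 0.7042259 , 1.12711738]), 'orientation': array([ 0.35158734,  0.85707719, -0.34695174, -0.14638826])}
{'time': 0.1, 'qpos': array([-1.39899907e+00,  2.87134445e-01,  1.57804258e+00, -1.39429878e-05,
        1.27864414e+00, -1.50003126e-01]), 'dq': array([ 0.00156163, -0.00059677, -0.00358489, -0.00078296,  0.00042026,
       -0.00039295]), 'joint_efforts': array([ 6.06405265e-04, -4.07297516e+01, -2.93696988e+01, -9.20733851e-05,
        3.45944783e-03, -3.49491593e-06]), 'eef_pos': array([ 0.21340304, -0.63973497,  0.23004078]), 'tcp_rot': array([ 9.87082531e-01,  1.60208725e-01, -1.88153206e-05, -1.11411649e-03]), 'contact_force': array([ 0.19447208, -0.45841996, -0.78911212]), 'wrist_torque': array([ 0.03957761,  0.03953356, -0.04246245]), 'finger_force': 0.0, 'opening': 0.9994310303912598}
```

View pics/top0.png

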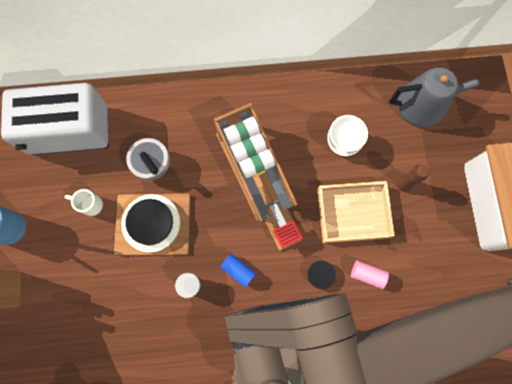

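View pics/scene0.png

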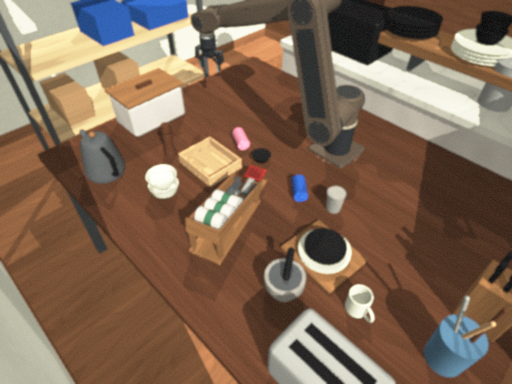

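The top view shows the dispenser with the red pad at (286,234). There are three white tins with green bands at (255,163), (248,147) and (240,131). The crate is at (357,211). 
Candidates for tin_1: the front tin at (255,163), tin_2 (248,147), tin_3 (240,131), the blue look-alike (238,270) and the pink one (370,275). I choose the green-banded tin nearest the pedal, (255,163).

```bash
python3 - <<'E'
from h import *
D=np.load('top.npz'); im,P=D['im'],D['P']
h=cv2.cvtColor(im,cv2.COLOR_BGR2HSV)
v,u=np.mgrid[:384,:512]
box=lambda a,b,c,d:(u>a)&(u<b)&(v>c)&(v<d)
red=((h[...,0]<6)|(h[...,0]>174))&(h[...,1]>170)&(h[...,2]>110)&box(265,310,210,255)
p=P[red]; p=p[(p[:,2]>.045)&(p[:,2]<.09)]; r=cv2.minAreaRect((p[:,:2]*1000).astype(np.float32)); print('pad',len(p),p.mean(0),r,p[:,2].min(),p[:,2].max())
# dispenser top rims
m=box(205,305,95,225)&(P[...,2]>.09)
q=P[m]; print('disp',len(q),cv2.minAreaRect((q[:,:2]*1000).astype(np.float32)))
g=(h[...,0]>45)&(h[...,0]<95)&(h[...,1]>80)&box(205,305,95,225)
n,l,s,c=cv2.connectedComponentsWithStats(g.astype(np.uint8))
for i in range(1,n):
    if s[i,4]>20: print('green',c[i],np.nanmean(P[l==i],0),np.nanmax(P[l==i][:,2]))
m=box(312,402,175,248)&(P[...,2]>.035)&(P[...,2]<.07)
q=P[m]; print('crate',cv2.minAreaRect((q[:,:2]*1000).astype(np.float32)), np.median(q[:,2]))
cv2.imwrite('pics/crop.png',cv2.resize(im[95:255,200:320],None,fx=4,fy=3.7,interpolation=cv2.INTER_CUBIC)[:600])
E
```

```text
pad 313 [ 0.43486486 -0.10291155  0.06798252] ((435.9132080078125, -103.3558349609375), (63.193336486816406, 73.91342163085938), 19.5029354095459) 0.05807774923987008 0.07864123261475386
disp 2947 ((662.678466796875, -20.80230712890625), (346.7625732421875, 125.17286682128906), 19.633516311645508)
green [249.29949239 146.70050761] [ 0.70338875 -0.00848323  0.15204667] 0.17298230979229223
crate ((496.61383056640625, -357.21038818359375), (274.0885314941406, 189.16111755371094), 89.02903747558594) 0.04858108982509646
```

View pics/crop.png

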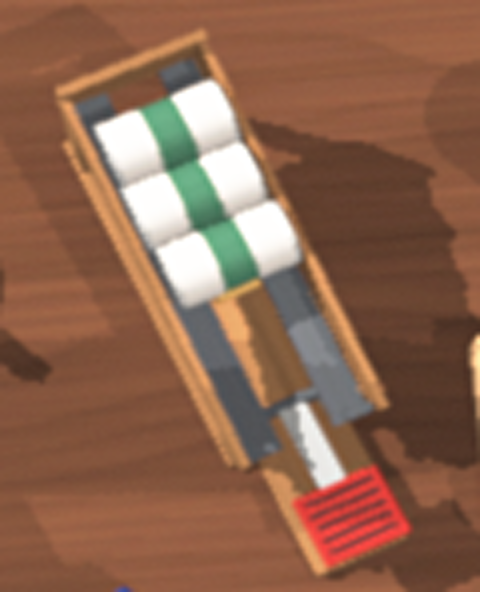

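The crop confirms the choice: the lowest tin, at crop pixel (230,252), sits directly above the brass gate, and the red pad is at (350,515). Next I'll fix the crate fit and work out the first move.

```bash
cat > go.py <<'E'
# usage: go.py x y z yaw(tool y): shift (cm) in tool axes and turn
import sys; from h import *
t=np.array([float(a) for a in sys.argv[1:5]]); s=ctrl.get_state()
T=R.from_quat(s["tcp_rot"]); c,n=np.cos(t[3]),np.sin(t[3])
G=R.from_matrix(np.array([[n,c,0],[-c,n,0],[0,0,-1]]))  # columns: tool x,y,z
print("shift cm",np.round(T.inv().apply(t[:3]-s["eef_pos"])*100,2),"turn",np.round((T.inv()*G).as_rotvec(),3),"t",s["time"],"F",np.round(s["contact_force"],1))
E
python3 go.py 0.4355 -0.103 0.20 0.341
python3 - <<'E'
from h import *
D=np.load('top.npz'); im,P=D['im'],D['P']
v,u=np.mgrid[:384,:512]
m=(u>312)&(u<398)&(v>175)&(v<248)&(P[...,2]>.04)&(P[...,2]<.06)
n,l,s,c=cv2.connectedComponentsWithStats(m.astype(np.uint8)); i=1+np.argmax(s[1:,4]); print(s[1:],c[1:])
q=P[l==i]; print(cv2.minAreaRect((q[:,:2]*1000).astype(np.float32)))
b=P[205:220,350:365].reshape(-1,3); print('floor',np.nanmean(b,0))
m=(P[...,2]>.08)&(P[...,2]<.3)&(u>395)&(u<435)&(v>155)&(v<195); print('mill',np.median(P[m],0),P[m].min(0),P[m].max(0))
E
```

```text
[[319 181  75  61 687]] [[356.26200873 210.8922853 ]]
((493.6617431640625, -330.8118896484375), (221.75469970703125, 181.63174438476562), 88.76884460449219)
floor [ 0.49385611 -0.3438402   0.00839497]
mill [ 0.57019719 -0.50696978  0.15299478] [ 0.55223187 -0.53791833  0.08115403] [ 0.60178466 -0.49251072  0.17408126]Traceback (most recent call last):
  File "go.py", line 5, in <module>
    G=R.from_matrix(np.array([[n,c,0],[-c,n,0],[0,0,-1]]))  # columns: tool x,y,z
  File "scipy/spatial/transform/_rotation.pyx", line 1143, in scipy.spatial.transform._rotation.Rotation.from_matrix
ValueError: Non-positive determinant (left-handed or null coordinate frame) in rotation matrix 0: [[ 0.33442968  0.94242071  0.        ]
 [-0.94242071  0.33442968  0.        ]
 [ 0.          0.         -1.        ]].
```

```bash
sed -i 's/\[\[n,c,0\],\[-c,n,0\]/[[-n,c,0],[c,n,0]/' go.py; python3 go.py 0.4355 -0.103 0.20 0.341
```

```text
shift cm [ 38.04 -43.89   3.11] turn [-1.00e-03 -2.00e-03 -1.59e+00] t 0.1 F [ 0.2 -0.5 -0.8]
```

```bash
python3 -m crank '[[3,-3.5,0,0,0,-0.13],[6,-7,0,0,0,-0.26],[9,-10.5,0,0,0,-0.39],[12,-14,0,0,0,-0.52],[15,-17.5,0,0,0,-0.65],[18,-21,0,0,0,-0.78],[21,-24.5,0,0,0,-0.91],[24,-28,0,0,0,-1.04],[27,-31,0,0,0,-1.17],[30,-34.5,0,0,0,-1.3]]' 0; python3 go.py 0.4355 -0.103 0.12 0.341
```

```text
time: 1.1
eef_pos: [0.3892, -0.2165, 0.2311]
tcp_rot: [0.687, 0.727, 0.0, 0.0]
contact_force: [0.4, -0.5, 1.2]
opening: 0.006
finger_force: 0.0
shift cm [11.07  5.25 11.11] turn [ 0.     0.    -0.285] t 1.1 F [ 0.4 -0.5  1.2]
```

```bash
python3 -m crank '[[3,1.5,0,0,0,-0.1],[6,3,0,0,0,-0.2],[9,4.5,1,0,0,-0.285],[11,5.2,4,0,0,-0.285],[11,5.2,7,0,0,-0.285],[11,5.2,10,0,0,-0.285],[11,5.2,11,0,0,-0.285],[11,5.2,11,0,0,-0.285]]'; python3 go.py 0.4355 -0.103 0.08 0.341
```

```text
time: 1.9
eef_pos: [0.434, -0.105, 0.1196]
tcp_rot: [0.579, 0.815, -0.0, -0.002]
contact_force: [0.4, -0.8, -0.0]
opening: -0.002
finger_force: 0.0
shift cm [0.13 0.22 3.96] turn [-0.003 -0.003 -0.005] t 1.9 F [ 0.4 -0.8 -0. ]
```

```bash
python3 -m crank '[[0.1,0.2,2,0,0,0],[0.1,0.2,4,0,0,0],[0.1,0.2,5,0,0,0],[0.1,0.2,6,0,0,0],[0.1,0.2,6.5,0,0,0],[0.1,0.2,7,0,0,0],[0.1,0.2,7.4,0,0,0],[0.1,0.2,7.7,0,0,0],[0.1,0.2,7.9,0,0,0]]'; python3 go.py 0.4355 -0.103 0.036 0.341
```

```text
time: 2.8
eef_pos: [0.4372, -0.105, 0.0438]
tcp_rot: [0.579, 0.816, -0.001, 0.0]
contact_force: [-5.5, -1.9, 9.1]
opening: 0.002
finger_force: 4.6
shift cm [ 0.24 -0.1   0.78] turn [-0.001  0.001 -0.004] t 2.8 F [-5.5 -1.9  9.1]
```

```bash
python3 -m crank '[[0,0,0.2,0,0,0],[0,0,0.4,0,0,0],[0,0,0.5,0,0,0],[0,0,0.5,0,0,0]]'; python3 go.py 0.4355 -0.103 0.036 0.341
```

```text
time: 3.2
eef_pos: [0.4374, -0.1049, 0.0399]
tcp_rot: [0.579, 0.816, -0.001, -0.0]
contact_force: [-8.2, -0.4, 14.4]
opening: -0.001
finger_force: 7.7
shift cm [ 0.25 -0.12  0.39] turn [-0.002  0.    -0.004] t 3.2 F [-8.2 -0.4 14.4]
```

```bash
python3 -m crank '[[0,0,0.15,0,0,0],[0,0,0.3,0,0,0],[0,0,0.3,0,0,0],[0,0,0.3,0,0,0],[0,0,0.3,0,0,0]]'; python3 - <<'E'
from h import *
im,P=cloud('top'); cv2.imwrite('pics/press.png',cv2.resize(im[95:255,200:320],None,fx=4,fy=3.7,interpolation=cv2.INTER_CUBIC))
s=ctrl.get_state(); print(s['eef_pos'],s['contact_force'])
E
```

```text
time: 3.7
eef_pos: [0.4377, -0.105, 0.0392]
tcp_rot: [0.578, 0.816, -0.001, -0.001]
contact_force: [-14.4, 2.7, 31.2]
opening: -0.002
finger_force: 16.4
[ 0.43769918 -0.10495998  0.03917373] [-15.48965487   3.97510902  31.53805688]
```

View pics/press.png

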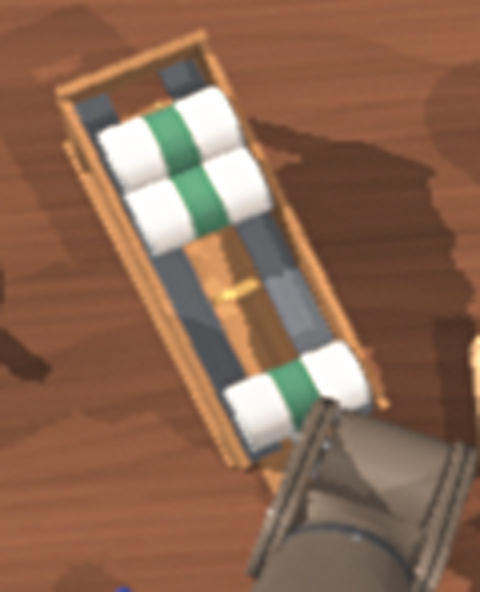

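The pedal is on its stop, with the force rising and z steady. Tin_1 is at the lip, crop pixel (297,393), and the other two are held behind at (203,200) and (175,140). I'll hold half a second more, then raise smoothly.

```bash
python3 -m crank '[[0,0,0,0,0,0],[0,0,0,0,0,0],[0,0,0,0,0,0],[0,0,0,0,0,0],[0,0,0,0,0,0],[0,0,0,0,0,0]]'; python3 -m crank '[[0,0,-0.5,0,0,0],[0,0,-1,0,0,0],[0,0,-1.6,0,0,0],[0,0,-2.2,0,0,0],[0,0,-2.8,0,0,0],[0,0,-3.5,0,0,0],[0,0,-6,0,0,0],[0,0,-10,0,0,0],[0,0,-14,0,0,0],[0,0,-18,0,0,0]]' 1; python3 - <<'E'
from h import *
im,P=cloud('top'); np.savez('t2.npz',im=im,P=P); cv2.imwrite('pics/rel.png',cv2.resize(im[95:255,200:320],None,fx=4,fy=3.7,interpolation=cv2.INTER_CUBIC))
h=cv2.cvtColor(im,cv2.COLOR_BGR2HSV); v,u=np.mgrid[:384,:512]
g=(h[...,0]>45)&(h[...,0]<95)&(h[...,1]>80)&(u>205)&(u<305)&(v>95)&(v<225)
n,l,s,c=cv2.connectedComponentsWithStats(g.astype(np.uint8))
for i in range(1,n):
    if s[i,4]>10: print(c[i],s[i,4],np.nanmean(P[l==i],0),np.nanmax(P[l==i][:,2]))
E
```

```text
time: 4.35
eef_pos: [0.4377, -0.105, 0.0392]
tcp_rot: [0.578, 0.816, -0.001, -0.001]
contact_force: [-15.2, 2.9, 31.5]
opening: 0.001
finger_force: 16.4
time: 5.35
eef_pos: [0.436, -0.1036, 0.2152]
tcp_rot: [0.579, 0.815, -0.0, -0.001]
contact_force: [0.5, -0.7, 0.4]
opening: 1.001
finger_force: 0.0
[252.95238095 154.92063492] 252 [ 0.67741658 -0.01726497  0.1482442 ] 0.1633863395862023
[272.75641026 198.5       ] 78 [ 0.54146889 -0.06522119  0.12350238] 0.1324385243575068
```

View pics/rel.png

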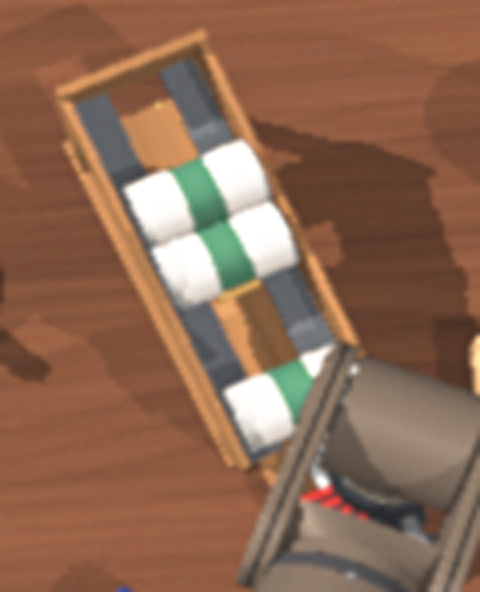

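Tin_2 is at the gate, crop pixel (230,250), tin_1 is at the lip (295,385), and the pedal is free. Next I move over the lip.

```bash
python3 go.py 0.534 -0.068 0.215 0.341
```

```text
shift cm [ 0.42 10.12  0.9 ] turn [ 0.008  0.008 -0.005] t 5.4 F [ 2.5 -0.8  4.4]
```

```bash
python3 -m crank '[[0.1,3,0,0,0,0],[0.2,6,0,0,0,0],[0.2,9,0,0,0,0],[0.2,10.4,0,0,0,0],[0.2,10.4,0,0,0,0],[0.2,10.4,0,0,0,0]]' 1; python3 - <<'E'
from h import *
inf=ctrl.camera_info('wrist'); im,P=cloud('wrist'); cv2.imwrite('pics/wr.png',im)
h=cv2.cvtColor(im,cv2.COLOR_BGR2HSV)
g=(h[...,0]>45)&(h[...,0]<95)&(h[...,1]>80)&(P[...,0]<.6)&(P[...,2]>.07)
q=P[g]; print(len(q),np.median(q,0),q.max(0),q.min(0)); top=q[q[:,2]>q[:,2].max()-.004]; print(top.mean(0))
m=(P[...,2]>.118)&(P[...,2]<.135)&(np.hypot(P[...,0]-.534,P[...,1]+.068)<.065)
print(m.sum(),cv2.minAreaRect((P[m][:,:2]*1000).astype(np.float32)),P[m].mean(0))
E
python3 go.py 0.534 -0.068 0.215 0.341
```

```text
time: 6.0
eef_pos: [0.5334, -0.0679, 0.2136]
tcp_rot: [0.579, 0.816, -0.001, -0.001]
contact_force: [-0.3, -0.5, 0.3]
opening: 0.999
finger_force: 0.0
2149 [ 0.5362267  -0.06871139  0.12350391] [ 0.58927559 -0.03756757  0.29615912] [ 0.49209121 -0.08960077  0.10236538]
[ 0.58756856 -0.03983157  0.29615912]
6033 ((536.0414428710938, -68.86078643798828), (41.09751510620117, 100.20301055908203), 19.770811080932617) [ 0.53487737 -0.06612233  0.12373524]
shift cm [-0.02  0.06 -0.13] turn [-0.002 -0.001 -0.005] t 6.05 F [-0.6 -0.1  1.1]
```

View pics/wr.png

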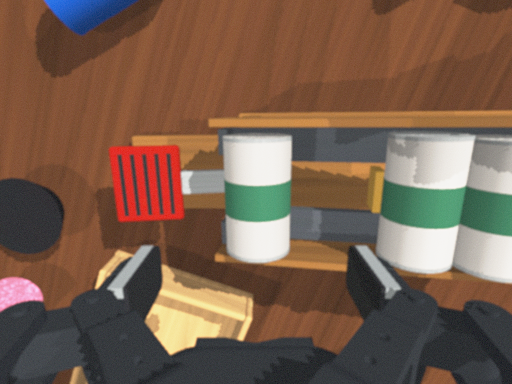

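The wrist view shows tin_1 at (257,197) against the lip, with the pad at rest (147,183) and tin_2 behind the brass gate (428,200). The measured tin centre is (0.536,-0.0685), so I descend and grip.

```bash
python3 -m crank '[[0,0.2,3,0,0,0],[0,0.2,6,0,0,0],[0,0.2,8.5,0,0,0],[0,0.2,10.5,0,0,0],[0,0.2,12,0,0,0],[0,0.2,13,0,0,0],[0,0.2,13.4,0,0,0],[0,0.2,13.4,0,0,0],[0,0.2,13.4,0,0,0]]' 1; python3 -m crank '[[0,0,0,0,0,0],[0,0,0,0,0,0],[0,0,0,0,0,0],[0,0,0,0,0,0],[0,0,0,0,0,0],[0,0,0,0,0,0],[0,0,0,0,0,0]]' 0 45
```

```text
time: 6.95
eef_pos: [0.537, -0.0675, 0.0813]
tcp_rot: [0.579, 0.815, 0.0, 0.001]
contact_force: [-0.4, 0.2, -0.5]
opening: 0.999
finger_force: 0.0
time: 7.65
eef_pos: [0.5369, -0.0674, 0.0814]
tcp_rot: [0.579, 0.815, 0.0, 0.001]
contact_force: [-1.7, 1.0, 5.7]
opening: 0.636
finger_force: 48.1
```

Gripped at 54 mm wide. Lifting.

```bash
python3 -m crank '[[0,0,-0.5,0,0,0],[0,0,-1.5,0,0,0],[0,0,-3,0,0,0],[0,0,-5,0,0,0],[0,0,-7.5,0,0,0],[0,0,-10,0,0,0],[0,0,-12,0,0,0],[0,0,-13,0,0,0],[0,0,-13,0,0,0]]'; python3 go.py 0.494 -0.331 0.21 0; python3 - <<'E'
from h import *
im,P=cloud('wrist'); cv2.imwrite('pics/w2.png',im)
E
```

```text
time: 8.55
eef_pos: [0.5372, -0.0675, 0.2126]
tcp_rot: [0.579, 0.815, 0.001, 0.002]
contact_force: [0.2, 0.9, -2.8]
opening: 0.638
finger_force: 48.1
shift cm [-23.45 -12.78   0.28] turn [0.004 0.002 0.336] t 8.55 F [ 0.2  0.9 -2.8]
```

View pics/w2.png

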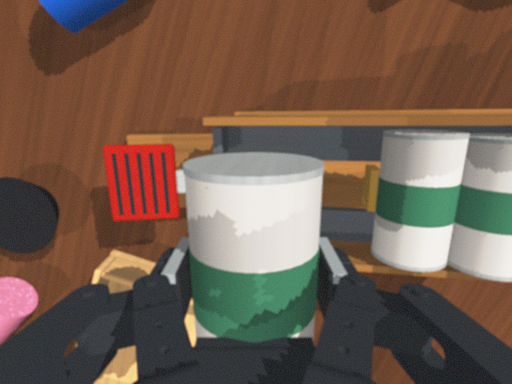

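Tin_1 is held level at (255,245), and tin_2 and tin_3 stayed in place. Moving to the crate.

```bash
python3 -m crank '[[-1.5,-0.8,0,0,0,0.03],[-4,-2.2,0,0,0,0.07],[-7,-3.8,0,0,0,0.11],[-10,-5.4,0,0,0,0.15],[-13,-7.1,0,0,0,0.19],[-16,-8.7,0,0,0,0.23],[-19,-10.4,0,0,0,0.27],[-21.5,-11.7,0,0,0,0.31],[-23,-12.5,0,0,0,0.33],[-23.4,-12.8,0,0,0,0.336]]'; python3 -m crank '[[0,0,0,0,0,0],[0,0,0,0,0,0],[0,0,0,0,0,0]]'; python3 go.py 0.494 -0.331 0.021 0
```

```text
time: 9.6
eef_pos: [0.4917, -0.3313, 0.2087]
tcp_rot: [0.708, 0.706, -0.0, -0.001]
contact_force: [-0.8, 0.0, -1.5]
opening: 0.64
finger_force: 48.1
time: 9.9
eef_pos: [0.4929, -0.329, 0.2102]
tcp_rot: [0.706, 0.708, 0.0, -0.0]
contact_force: [0.1, -0.4, -3.2]
opening: 0.638
finger_force: 48.1
shift cm [-0.21  0.11 18.92] turn [-0.    -0.001  0.002] t 9.9 F [ 0.1 -0.4 -3.2]
```

```bash
python3 -m crank '[[0,0,3,0,0,0],[-0.1,0.1,6,0,0,0],[-0.2,0.1,9,0,0,0],[-0.2,0.1,12,0,0,0],[-0.2,0.1,14,0,0,0],[-0.2,0.1,16,0,0,0],[-0.2,0.1,17.3,0,0,0],[-0.2,0.1,18,0,0,0],[-0.2,0.1,18.4,0,0,0],[-0.2,0.1,18.4,0,0,0]]'; python3 -m crank '[[0,0,0.2,0,0,0],[0,0,0.4,0,0,0],[0,0,0.5,0,0,0],[0,0,0.5,0,0,0]]'
```

```text
time: 10.9
eef_pos: [0.4939, -0.3323, 0.0266]
tcp_rot: [0.707, 0.707, 0.0, 0.0]
contact_force: [0.3, -0.2, -2.6]
opening: 0.642
finger_force: 48.2
time: 11.3
eef_pos: [0.4936, -0.3323, 0.0214]
tcp_rot: [0.707, 0.707, 0.0, 0.0]
contact_force: [0.5, -0.6, -2.8]
opening: 0.639
finger_force: 48.2
```

Still carrying the weight (-2.8 N), so I lower in small steps until contact.

```bash
python3 -m crank '[[0,0,0.1,0,0,0],[0,0,0.1,0,0,0],[0,0,0.2,0,0,0],[0,0,0.2,0,0,0]]'; 
```

```text
time: 11.7
eef_pos: [0.4937, -0.3324, 0.0198]
tcp_rot: [0.707, 0.707, -0.0, -0.0]
contact_force: [-1.7, 1.6, 0.8]
opening: 0.641
finger_force: 48.5
```

```bash
python3 -m crank '[[0,0,0.1,0,0,0],[0,0,0.1,0,0,0]]' 0 20; python3 -m crank '[[0,0,0,0,0,0],[0,0,0,0,0,0],[0,0,0,0,0,0],[0,0,0,0,0,0]]' 0.72;  python3 -m crank '[[0,0,0,0,0,0],[0,0,0,0,0,0],[0,0,0,0,0,0],[0,0,0,0,0,0]]' 1
```

```text
time: 11.9
eef_pos: [0.4937, -0.3324, 0.0198]
tcp_rot: [0.707, 0.707, -0.0, -0.0]
contact_force: [-3.2, 3.5, 7.0]
opening: 0.642
finger_force: 49.2
time: 12.3
eef_pos: [0.4937, -0.3324, 0.0183]
tcp_rot: [0.707, 0.707, 0.0, 0.0]
contact_force: [-0.0, 0.1, -0.4]
opening: 0.719
finger_force: 0.0
time: 12.7
eef_pos: [0.4936, -0.3323, 0.0183]
tcp_rot: [0.707, 0.707, -0.0, 0.0]
contact_force: [-0.5, -0.1, -0.3]
opening: 0.998
finger_force: 0.0
```

```bash
python3 -m crank '[[0,0,-1.5,0,0,0],[0,0,-4,0,0,0],[0,0,-8,0,0,0],[0,0,-12,0,0,0],[0,0,-16,0,0,0],[0,0,-20,0,0,0],[0,0,-22,0,0,0],[0,0,-22,0,0,0],[0,0,-22,0,0,0],[0,0,-22,0,0,0]]'; python3 - <<'E'
from h import *
im,P=cloud('scene'); w,P2=cloud('wrist'); cv2.imwrite('pics/end.png',np.hstack([im[100:340,80:400],cv2.resize(w,(320,240))]))
E
```

```text
time: 13.7
eef_pos: [0.4927, -0.3315, 0.2361]
tcp_rot: [0.707, 0.707, -0.0, -0.002]
contact_force: [-1.2, -0.0, -0.4]
opening: 0.998
finger_force: 0.0
```

View pics/end.png

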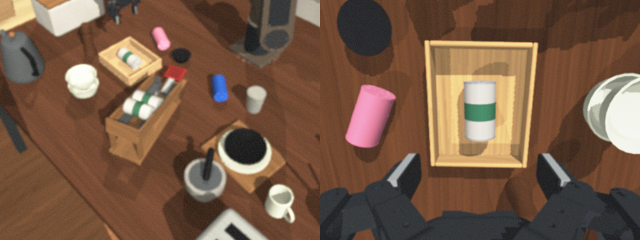

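The tin lies on its side in the middle of the crate, at (480,110) in the right-hand view. The other two tins are in the dispenser (140,103), the pedal is up (175,73) and the bystanders have not moved.

```bash
python3 -c "
from plant import ctrl; print(ctrl.sign_off())"
```

```text
the job is handed in; nothing more can be done
None
```

The job is handed in: one tin was released and laid on its side on the crate floor, the pedal is back up, the other two tins are still in the dispenser, and the last picture shows nothing on the counter disturbed; sign-off gave no verdict.

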